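# Change the flip stop on the saw board and set the batten to it

### The arm

A 6-joint arm with a two-finger parallel gripper is mounted at the origin on a cart in front of the work surface, level with it; the furniture and walls round the work are solid. World frame = base frame: x ahead of the robot, y to its left, z up, the work surface at z = 0. Lengths are in m, angles in rad, forces in N, time in s.
With the tool pointing down it reaches from about 0.25 to 0.775 m from the base axis. Payload 4 kg.
Tool frame: the origin (TCP) lies at the very end of the fingers, on their centre line; the grasp point (between the pads) lies 19 mm behind it (tcp_to_grasp is the distance from the TCP to the grasp point, in m); z points along the fingers, y is the line along which they close (so a half turn about z gives the same grasp; the last joint's range is limited). The gripper opens to 94 mm and grips with 3 to 60 N. Pads are 16 mm wide; open, the fingers measure 119 mm over their backs; the gripper's body (75 mm by 177 mm) begins 78 mm behind the grasp point.
Start: joints at [-1.35, 0.087, 1.371, -0, 1.684, -0.103], TCP at [0.175, -0.521, 0.206] pointing down, gripper open.
Joint ranges: [-3.1, 3.1], [-0.76, 2.03], [0.27, 2.55], [-1.08, 4.22], [0.17, 2.65], [-2.57, 2.57]. Speed limits (rad/s): [2.79, 2.79, 3.14, 3.14, 3.14, 3.14].

### API

Orientations are given as [roll, pitch, yaw] about the fixed x, y, z axes, in that order (R = Rz(yaw) Ry(pitch) Rx(roll)).
In Python, from bench import * gives the robot as it stands.
- The arm moves only by the shell command python3 -m creep 'ROWS'. ROWS is a JSON list that holds a single list of rows (three levels of brackets), with 1 to 20 rows, each of 5 numbers: the finger opening in m, then dx, dy, dz in m, then a turn about the tool's z in rad; each row shifts and turns the commanded pose from where the row before left it, along the tool's axes as they then stand; what a row does not reach is not made up. A row lasts 1/12 s, in which the tool goes at most 0.0417 m and 0.125 rad, less where a joint would pass 70% of its speed; a pose out of reach is approached as far as the arm can. The fingers move at their own pace and stop on an object; the grip force is fixed at half the most. Time passes only in rows, so rows that do not move let the fingers close. It prints the time, the measured TCP pose, the force, the opening and the grip force at its end. Input that does not fit is refused with a message, and nothing moves.
- get_obs(): the state, without advancing time (a new reading comes with each control period).
- snapshot(name): name is "side" or "top"; returns a dict with "color" (400x640x3 uint8, blue, green, red), "fx", "fy", "cx", "cy" (pixels), "extrinsics" (4x4, takes a point from world to camera coordinates). Camera axes: x right, y down, z forward; pixel columns grow to the right and rows downward; lengths in m; the calibration is good to about 2 mm. A picture is of the moment at which its call begins. There is no depth.
- close_job(): hands the job in; it is judged then, once.
The state is a dict: "time": time; "joint_positions": joint angles; "qvel": joint speeds; "joint_torque": joint torques, N m; "tool_pos": TCP position; "ee_rot": TCP orientation; "wrist_force": force on the tool from outside, world axes, zero at the start; "wrist_torque": the same for the moment, N m; "width": finger opening in m; "finger_force": force on a finger pad.
Only numpy, scipy, OpenCV 4.12 (cv2) and the standard library are available. Lean on these libraries where they do the work, as an engineer would, in place of code of your own. Each camera call takes 0.05 s, during which the arm holds its last target. There are 200 camera calls.

### The job

The saw board is still set for the short length. Push the stop nearer the saw slot up and back so that it stays folded out of the way, tip the far stop over forward so that it drops down in front of the fence, and then push the batten flat against the fence and along it until its end meets the lowered stop, ready to be cut to the long length. Only push: the batten must stay on the board, never lifted, and the pencil, tape, cup and cut pieces must stay where they are.

Things in the scene. Friction and masses are not known exactly. Their poses are not given: they have to be found in the camera images.
- board: Fixed saw board. Plywood bed: x -90 to +60 mm, y -215 to +215 mm, top 18 mm above the table. Aluminium fence along all of y: front face at x = +20 mm, back at +45 mm, top 48 mm above the table. Saw slot, 3 mm wide, through fence and bed at y = 0. Both stops are on the -y half, the batten starts on the +y half. Origin at table level; x points through the fence to the back, z up.
- short_stop: The stop nearer the saw slot (60 to 90 mm from it), starts down. Black steel clamp fixed on the fence top, 30 mm long along the fence. Origin on the fence top, in the middle of the fence's thickness, 15 mm below the pivot pin; its ears reach 24 mm above the origin. Axes as the board's.
- short_arm (a joint): Angle of the nearer stop's bar about its pivot pin. 0 = down, bar lying forward over the fence; 1.75 = folded up and back, bar standing, leaning 10 degrees back (both hard ends). Balance point near 0.83: either side of it the bar falls to that end by its own weight and stays. No spring; under 1 N at ball or bar end moves it.
- short_stop_pivot (a point): Pivot of the nearer stop's bar (63 mm above the table, pin parallel to the fence). The bar, 12 mm thick along the fence and 10 mm high, reaches 42 mm from here; at its end a blade 26 mm deep hangs at right angles to 41 mm below bar centre. Down: the blade is 3 to 29 mm out from the fence face, 4 mm above the bed. Folded: the blade sticks out level to the front, 15 to 49 mm above the pivot.
- short_stop_knob (a point): Centre of the 18 mm black ball of the nearer stop's thumb lever: an 8 mm rod, 64 mm from pivot to ball centre, fixed to the bar 80 degrees further back. With the bar down it stands nearly upright (10 degrees forward); with the bar folded it lies level, pointing to the back.
- long_stop: The far stop (155 to 175 mm from the saw slot), starts folded back. Black steel clamp fixed on the fence top, 30 mm long along the fence. Origin on the fence top, in the middle of the fence's thickness, 15 mm below the pivot pin; its ears reach 24 mm above the origin. Axes as the board's.
- long_arm (a joint): Angle of the far stop's bar. Built exactly as the nearer stop: same shape, joint values, balance point and weight. 0 = down, 1.75 = folded back.
- long_stop_pivot (a point): Pivot of the far stop's bar, 63 mm above the table; bar and blade as on the nearer stop.
- long_stop_knob (a point): Centre of the ball on the far stop's thumb lever; moves with the bar.
- long_stop_face (a point): Fixed point where the middle of the far stop's blade face towards the slot (+y) is when that stop is down: 16.5 mm in front of the fence face, 33 mm above the table. Axes as the board's. The batten's end must arrive here.
- batten: Loose plain wooden strip, 34 mm deep (x) by 180 mm long (y) by 18 mm high, about 80 g, lying flat on the bed near the fence, roughly parallel to it. Origin at the centre of its underside; y along its length, its -y end looks towards the stops.
- batten_end (a point): Middle of the batten's end face towards the stops, 9 mm above its underside.
- batten_tail (a point): Middle of the batten's other end face, 9 mm above its underside.
- pencil: Pencil lying on the table in front of the board, 7 x 123 mm. Leave alone.
- masking_tape: Roll of masking tape lying flat, 104 mm across, 25 mm high, off the right end of the board. Leave alone.
- mix_cup_a: White mixing cup standing in front of the left end of the board, 57 mm across, 48 mm high. Leave alone.
- cut_piece_a: Cut wooden piece 34 x 68 x 18 mm on the table behind the left end of the board. Leave alone.
- cut_piece_b: A second such cut piece, left of the first. Leave alone.

How it is judged:
By the outcome, as a careful person would: the job done as asked, in the order asked, and still so for the second after the job is handed in, with the robot touching nothing.
It also fails if it takes over 54 s, if anything falls off the work surface, if the arm or the gripper's body presses on something with over 40 N, if the wrist force passes 120 N, or if a joint passes its speed limit or range.

## Working session

There is one attempt and no reset: what is moved stays moved. The work goes in short steps, Python scripts to look and compute and a shell command to move; the robot and the scene stay as the last step left them, time stands still between calls to the robot, and variables do not carry over. Pictures are saved under pics/ and viewed, at most 12 in all, crops included, and the job is handed in when it is done.

```bash
mkdir -p pics; python3 - <<'E'
from bench import *
import cv2,json,numpy as np
for n in("top","side"):
    s=snapshot(n); cv2.imwrite(f"pics/{n}0.png",s["color"])
    print(n,s["fx"],s["fy"],s["cx"],s["cy"],np.round(s["extrinsics"],4).tolist())
o=get_obs();print(o["time"],o["tool_pos"],o["ee_rot"],o["width"])
E
```

```text
top 379.2449531248275 379.2449531248275 319.66417552455675 197.49076901014067 [[0.0186, -0.9996, 0.0197, 0.0722], [-0.9963, -0.0202, -0.0833, 0.5511], [0.0837, -0.0181, -0.9963, 1.0292], [0.0, 0.0, 0.0, 1.0]]
side 476.9480573383978 476.9480573383978 318.5644188222801 201.6570744784751 [[-0.9166, -0.3992, -0.0239, 0.5621], [-0.1966, 0.5019, -0.8423, 0.1584], [0.3482, -0.7673, -0.5385, 1.1659], [0.0, 0.0, 0.0, 1.0]]
0.1 [ 0.17485639 -0.52094108  0.20441414] [-3.13958428e+00 -1.56764137e-04  3.23775848e-01] 0.0943017603369727
```

View pics/top0.png

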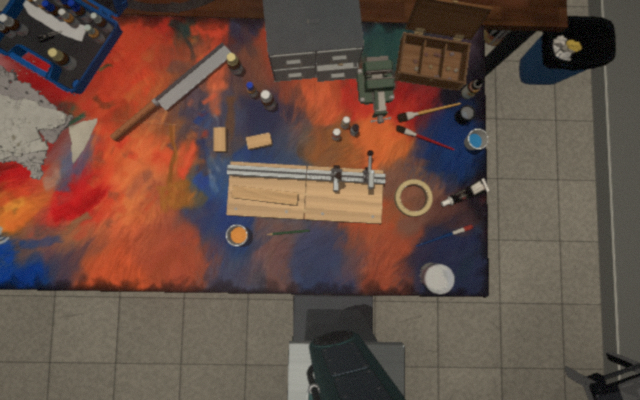

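View pics/side0.png

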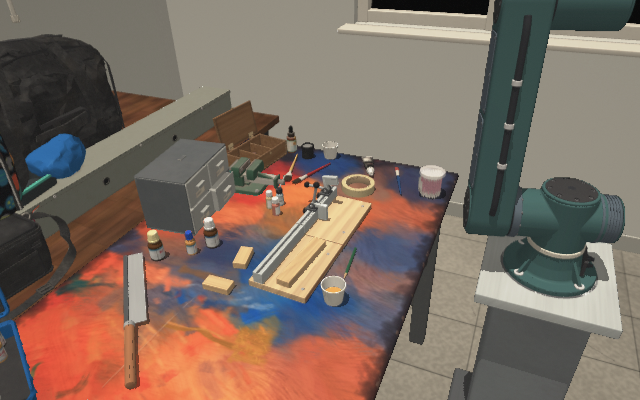

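Top view: board spans about px (228-384, 163-222), with the stops at x≈337 and x≈370 and the batten at about (235-300, 188-205). I'll enlarge both views.

```bash
python3 - <<'E'
import cv2
a=cv2.imread("pics/top0.png")[145:245,215:395];cv2.imwrite("pics/t1.png",cv2.resize(a,None,fx=4.4,fy=4.4,interpolation=cv2.INTER_CUBIC))
a=cv2.imread("pics/side0.png")[165:310,240:400];cv2.imwrite("pics/s1.png",cv2.resize(a,None,fx=4,fy=4,interpolation=cv2.INTER_CUBIC))
E
```

```text
(no output)
```

View pics/t1.png

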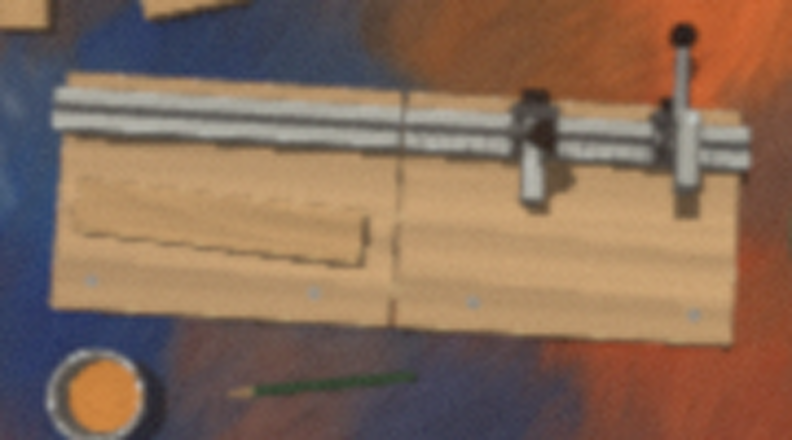

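View pics/s1.png

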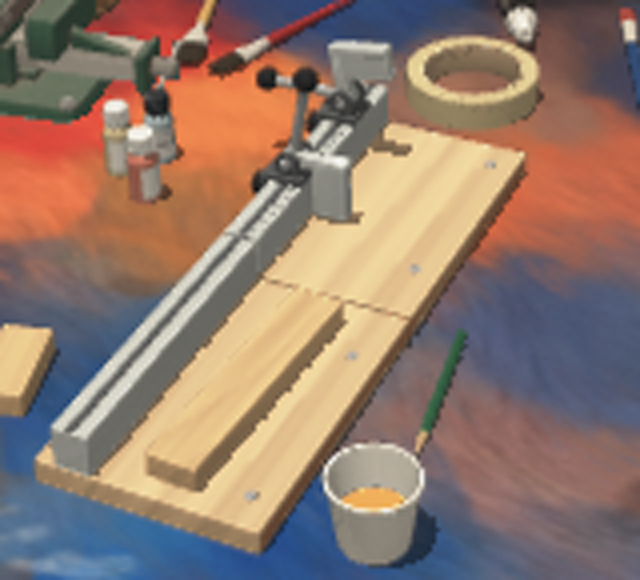

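Crops show the board corners, batten corners, and knobs clearly: short knob at top (538,130) / side (300,78), long knob at top (683,36) / side (268,78), in crop pixels. Next I fit the poses.

```bash
cat > h.py <<'E'
from bench import *
import numpy as np
from scipy.optimize import least_squares
S={n:snapshot(n) for n in("top","side")}
def proj(n,P):
    s=S[n];E=s["extrinsics"];c=np.atleast_2d(P)@E[:3,:3].T+E[:3,3]
    return np.c_[s["fx"]*c[:,0]/c[:,2]+s["cx"],s["fy"]*c[:,1]/c[:,2]+s["cy"]]
def px(n,u,o=None,k=None):
    o,k=(o,k) if o else {"top":((215,145),4.4),"side":((240,165),4)}[n]
    return np.array(o)+(np.array(u)+.5)/k-.5
def T(p,L):
    c,s=np.cos(p[2]),np.sin(p[2]);L=np.atleast_2d(L)/1000
    return np.c_[p[0]+c*L[:,0]-s*L[:,1],p[1]+s*L[:,0]+c*L[:,1],L[:,2]]
def fit(pts,x0):
    f=lambda p:np.concatenate([(proj(n,T(p,L))[0]-px(n,u)) for n,L,u in pts])
    r=least_squares(f,x0,loss="soft_l1");return r.x,r.fun.reshape(-1,2)
def tri(obs):
    f=lambda P:np.concatenate([proj(n,P)[0]-q for n,q in obs])
    r=least_squares(f,[.5,0,.05]);return r.x,np.abs(r.fun).max()
E
cat > m.py <<'E'
from h import *
B=[("top",(-90,215,18),(52,308)),("top",(-90,-215,18),(732,345)),("top",(20,-215,48),(749,168)),("top",(45,-215,48),(749,127)),("top",(20,215,48),(53,128)),("top",(45,215,48),(54,88)),("top",(60,215,18),(69,73)),
("side",(-90,215,18),(262,540)),("side",(60,215,18),(37,457)),("side",(-90,-215,18),(525,155)),("side",(20,215,48),(90,438)),("side",(45,215,48),(53,430))]
b,r=fit(B,[.5,0,0]);print("board",b.round(4),r.round(1).tolist())
W=[("top",(-17,-90,36),(360,266)),("top",(17,-90,36),(366,212)),("top",(-17,90,36),(78,235)),("top",(17,90,36),(80,177)),
("side",(17,90,36),(148,457)),("side",(-17,90,36),(195,470)),("side",(-17,-90,36),(345,308)),("side",(17,-90,36),(300,290))]
w,r=fit(W,[.5,0.1,0]);print("batten",w.round(4),r.round(1).tolist())
c,s=np.cos(b[2]),np.sin(b[2]);R=np.array([[c,s],[-s,c]])
inb=lambda p:(R@(np.array(p)[:2]-b[:2])*1000).round(1)
print("batten in board",inb(w),w[2]-b[2])
for k,t,q in(("short",(538,130),(300,78)),("long",(683,36),(268,78))):
    P,e=tri([("top",px("top",t)),("side",px("side",q))]);print(k,P.round(4),inb(P),e)
E
python3 m.py
```

```text
board [ 0.5794  0.1223 -0.0348] [[-0.4, 0.1], [0.2, 0.1], [-0.1, -0.3], [0.3, -0.0], [-0.1, 0.0], [0.3, -0.0], [-0.3, -0.1], [0.2, -1.4], [-0.3, 1.0], [1.0, -0.5], [-0.1, 0.6], [-0.2, -0.3]]
batten [ 0.5523  0.2344 -0.0964] [[-0.1, -0.1], [0.0, -0.2], [-1.7, -0.7], [-0.5, 0.2], [-0.1, -0.8], [0.6, 0.6], [0.5, -1.6], [0.2, -0.7]]
batten in board [-31. 111.] -0.06161010456034909
short [0.6012 0.0431 0.1288] [ 24.5 -78.4] 0.4624352504994249
long [ 0.6705 -0.0493  0.0633] [  97.  -168.4] 0.2684593217128395
```

```bash
cat > w.py <<'E'
from bench import *
import numpy as np
b=(0.5794,0.1223,-0.0348);o=get_obs();c,s=np.cos(b[2]),np.sin(b[2])
d=o["tool_pos"][:2]-np.array(b[:2]);print("t",round(o["time"],2),"board xy mm",((c*d[0]+s*d[1])*1e3).round(1),((-s*d[0]+c*d[1])*1e3).round(1),"z",(o["tool_pos"][2]*1e3).round(1),"yaw err",(o["ee_rot"][2]-b[2]).round(4),"F",np.round(o["wrist_force"],1),"w",round(o["width"],4))
E
python3 -m creep '[[[0,0,0,0,0.12],[0,0,0,0,0.12],[0,0,0,0,0.118],[0,0,0,0,0],[0,0,0,0,0]]]' && python3 w.py
python3 -m creep '[[[0,0.019,-0.029,0,0],[0,0.019,-0.029,0,0],[0,0.019,-0.029,0,0],[0,0.019,-0.029,0,0],[0,0.019,-0.029,0,0],[0,0.019,-0.029,0,0],[0,0.019,-0.029,0,0],[0,0.019,-0.029,0,0],[0,0.019,-0.029,0,0],[0,0.019,-0.029,0,0],[0,0.019,-0.029,0,0],[0,0.019,-0.029,0,0],[0,0.019,-0.029,0,0],[0,0.019,-0.029,0,0],[0,0.019,-0.029,0,0],[0,0.019,-0.029,0,0],[0,0.019,-0.029,0,0],[0,0,0,0,0],[0,0,0,0,0],[0,0,0,0,0]]]' && python3 w.py
```

```text
time: 0.62
tool_pos: [0.175, -0.5213, 0.2052]
ee_rot: [-3.141, 0.0, -0.031]
wrist_force: [-0.9, -0.3, -0.3]
width: 0.0643
finger_force: 0.0
t 0.62 board xy mm -381.8 -657.3 z 205.2 yaw err 0.0036 F [-0.9 -0.3 -0.3] w 0.0643
time: 2.28
tool_pos: [0.5143, -0.04, 0.2052]
ee_rot: [3.141, 0.001, -0.032]
wrist_force: [-0.4, -0.6, -0.5]
width: 0.0009
finger_force: 0.0
t 2.28 board xy mm -59.4 -164.5 z 205.2 yaw err 0.0024 F [-0.4 -0.6 -0.5] w 0.0009
```

```bash
python3 -m creep '[[[0,0.0125,-0.0216,0,0],[0,0.0125,-0.0216,0,0],[0,0.0125,-0.0216,0,0],[0,0.0125,-0.0217,0,0],[0,0,0,0.027,0],[0,0,0,0.027,0],[0,0,0,0.027,0],[0,0,0,0.026,0],[0,0,0,0,0],[0,0,0,0,0]]]' && python3 w.py
```

```text
time: 3.12
tool_pos: [0.5661, 0.0435, 0.0973]
ee_rot: [3.141, 0.004, -0.036]
wrist_force: [-0.2, -0.8, 1.1]
width: 0.0003
finger_force: 0.0
t 3.12 board xy mm -10.5 -79.2 z 97.3 yaw err -0.0009 F [-0.2 -0.8  1.1] w 0.0003
```

```bash
python3 -m creep '[[[0,0.008,0,0,0],[0,0.008,0,0,0],[0,0.008,0,0,0],[0,0.008,0,0,0],[0,0.008,0,0,0],[0,0.008,0,0,0],[0,0.008,0,0,0],[0,0.008,0,0,0],[0,0.008,0,0,0],[0,0.006,0,0,0],[0,0,0,0,0],[0,0,0,0,0],[0,0,0,0,0]]]' && python3 w.py; python3 - <<'E'
from bench import *
import cv2
a=snapshot("side")["color"][165:310,240:400];b=snapshot("top")["color"][145:245,215:395]
a=cv2.resize(a,None,fx=2.5,fy=2.5,interpolation=2);b=cv2.resize(b,(390,217),interpolation=2)
b=cv2.copyMakeBorder(b,0,a.shape[0]-217,0,0,0)
cv2.imwrite("pics/a2.png",cv2.hconcat([a,b]))
E
```

```text
time: 4.2
tool_pos: [0.6453, 0.0423, 0.0984]
ee_rot: [3.141, 0.0, -0.034]
wrist_force: [0.3, 0.0, 1.3]
width: 0.0001
finger_force: 0.0
t 4.2 board xy mm 68.7 -77.6 z 98.4 yaw err 0.0007 F [0.3 0.  1.3] w 0.0001
```

View pics/a2.png

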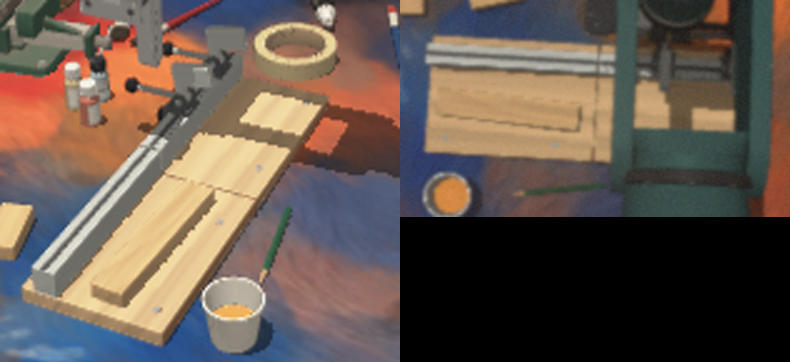

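The short stop is folded: its knob is at the back (130,85) and its blade at the front (190,75), matching the far stop. Now the far stop, pushed from behind.

```bash
python3 -m creep '[[[0,0,0,-0.025,0],[0,0,0,-0.025,0],[0,-0.004,0.03,0,0],[0,-0.004,0.03,0,0],[0,0,0.03,0,0],[0,0,0,0,0],[0,0,0,0.02,0],[0,0,0,0.02,0],[0,0,0,0.023,0],[0,0,0,0,0],[0,0,0,0,0]]]' && python3 w.py
```

```text
time: 5.22
tool_pos: [0.6331, -0.0468, 0.0839]
ee_rot: [-3.141, 0.004, -0.034]
wrist_force: [1.0, 0.1, 0.3]
width: 0.0
finger_force: 0.0
t 5.22 board xy mm 59.5 -167.1 z 83.9 yaw err 0.0008 F [1.  0.1 0.3] w 0.0
```

```bash
python3 -m creep '[[[0,-0.008,0,0,0],[0,-0.008,0,0,0],[0,-0.008,0,0,0],[0,-0.008,0,0,0],[0,-0.008,0,0,0],[0,-0.008,0,0,0],[0,-0.01,0,0,0],[0,-0.012,0,0,0],[0,-0.015,0,0,0],[0,-0.015,0,0,0],[0,0,0,0,0],[0,0,0,-0.02,0],[0,0,0,-0.02,0],[0,0,0,-0.02,0],[0,-0.025,0,0,0],[0,-0.025,0,0,0],[0,0,0,0,0],[0,0,0,0,0]]]' && python3 w.py; python3 - <<'E'
from bench import *
import cv2
a=snapshot("side")["color"][165:310,240:400];b=snapshot("top")["color"][145:245,215:395]
a=cv2.resize(a,None,fx=2.5,fy=2.5,interpolation=2);b=cv2.resize(b,(390,217),interpolation=2)
b=cv2.copyMakeBorder(b,0,a.shape[0]-217,0,0,0)
cv2.imwrite("pics/a3.png",cv2.hconcat([a,b]))
E
```

```text
time: 6.72
tool_pos: [0.4842, -0.0422, 0.1458]
ee_rot: [3.141, -0.001, -0.034]
wrist_force: [0.5, 0.5, 0.6]
width: 0.0003
finger_force: 0.0
t 6.72 board xy mm -89.4 -167.7 z 145.8 yaw err 0.0003 F [0.5 0.5 0.6] w 0.0003
```

View pics/a3.png

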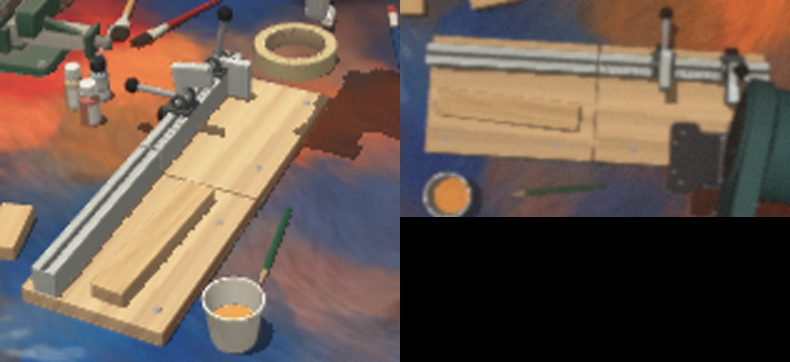

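The far stop is down: its blade is at (238,75) and its knob is upright (223,15), while the short stop is still folded. Next the batten, with open fingers in front of it.

```bash
python3 -m creep '[[[0.094,0.001,-0.03,0,0],[0.094,0.001,-0.03,0,0],[0.094,0.001,-0.03,0,0],[0.094,0.001,-0.03,0,0],[0.094,0.001,-0.03,0,0],[0.094,0.001,-0.03,0,0],[0.094,0.001,-0.03,0,0],[0.094,0.001,-0.03,0,0],[0.094,0.002,-0.03,0,0],[0.094,0,0,0,0],[0.094,0,0,0,0],[0.094,0,0,0.03,0],[0.094,0,0,0.03,0],[0.094,0,0,0.03,0],[0.094,0,0,0.02,0],[0.094,0,0,0.01,0],[0.094,0,0,0,0],[0.094,0,0,0,0],[0.094,0,0,0,0]]]' && python3 w.py
```

```text
time: 8.4
tool_pos: [0.5054, 0.2273, 0.0274]
ee_rot: [-3.141, -0.003, -0.035]
wrist_force: [1.1, -0.0, -0.7]
width: 0.0939
finger_force: 0.0
t 8.4 board xy mm -77.6 102.3 z 27.4 yaw err -0.0001 F [ 1.1 -0.  -0.7] w 0.0939
```

```bash
python3 -m creep '[[[0.094,0.008,0,0,0],[0.094,0.008,0,0,0],[0.094,0.008,0,0,0],[0.094,0.007,0,0,0],[0.094,0.007,0,0,0],[0.094,0.006,0,0,0],[0.094,0.005,0,0,0],[0.094,0.003,0,0,0],[0.094,0,0,0,0],[0.094,0,0,0,0]]]' && python3 w.py;  python3 -m creep '[[[0.094,0.002,0,0,0],[0.094,0.001,0,0,0],[0.094,0,0,0,0],[0.094,0,0,0,0]]]' && python3 w.py
```

```text
time: 9.23
tool_pos: [0.556, 0.2254, 0.0252]
ee_rot: [3.141, -0.0, -0.034]
wrist_force: [0.4, 0.0, 0.3]
width: 0.0941
finger_force: 0.0
t 9.23 board xy mm -27.0 102.2 z 25.2 yaw err 0.0005 F [0.4 0.  0.3] w 0.0941
time: 9.57
tool_pos: [0.5588, 0.2254, 0.0254]
ee_rot: [3.141, -0.0, -0.034]
wrist_force: [0.8, -0.7, 0.0]
width: 0.0935
finger_force: 0.0
t 9.57 board xy mm -24.2 102.3 z 25.4 yaw err 0.0006 F [ 0.8 -0.7  0. ] w 0.0935
```

```bash
python3 -m creep '[[[0.094,0.002,0,0,0],[0.094,0,0,0,0],[0.094,0,0,0,0]]]' && python3 w.py;  python3 -m creep '[[[0.094,0.002,0,0,0],[0.094,0,0,0,0],[0.094,0,0,0,0]]]' && python3 w.py
```

```text
time: 9.82
tool_pos: [0.5597, 0.2254, 0.0254]
ee_rot: [3.141, 0.002, -0.034]
wrist_force: [-4.1, 1.3, 2.9]
width: 0.094
finger_force: 2.3
t 9.82 board xy mm -23.3 102.4 z 25.4 yaw err 0.0004 F [-4.1  1.3  2.9] w 0.094
time: 10.07
tool_pos: [0.5598, 0.2254, 0.0254]
ee_rot: [3.141, 0.007, -0.035]
wrist_force: [-9.0, 1.0, 5.4]
width: 0.094
finger_force: 4.6
t 10.07 board xy mm -23.2 102.4 z 25.4 yaw err 0.0 F [-9.   1.   5.4] w 0.094
```

```bash
python3 -m creep '[[[0.094,-0.015,0,0,0],[0,0,0,-0.035,0],[0,0,0,-0.035,0],[0,0.01,-0.03,0,0],[0,0.01,-0.03,0,0],[0,0.01,-0.03,0,0],[0,0.003,-0.033,0,0],[0,0,0,0,0],[0,0,0,0,0],[0,0,0,0,0],[0,0,0,0.035,0],[0,0,0,0.033,0],[0,0,0,0,0],[0,0,0,0,0],[0,0,0,0,0]]]' && python3 w.py;  python3 - <<'E'
from bench import *
import cv2
a=snapshot("side")["color"][165:310,240:400];b=snapshot("top")["color"][145:245,215:395]
a=cv2.resize(a,None,fx=2.5,fy=2.5,interpolation=2);b=cv2.resize(b,(390,217),interpolation=2)
b=cv2.copyMakeBorder(b,0,a.shape[0]-217,0,0,0)
cv2.imwrite("pics/a4.png",cv2.hconcat([a,b]))
E
```

```text
time: 11.32
tool_pos: [0.5857, 0.3468, 0.029]
ee_rot: [-3.141, -0.001, -0.035]
wrist_force: [0.1, -0.1, -0.2]
width: 0.0042
finger_force: 0.0
t 11.32 board xy mm -1.5 224.6 z 29.0 yaw err -0.0006 F [ 0.1 -0.1 -0.2] w 0.0042
```

View pics/a4.png

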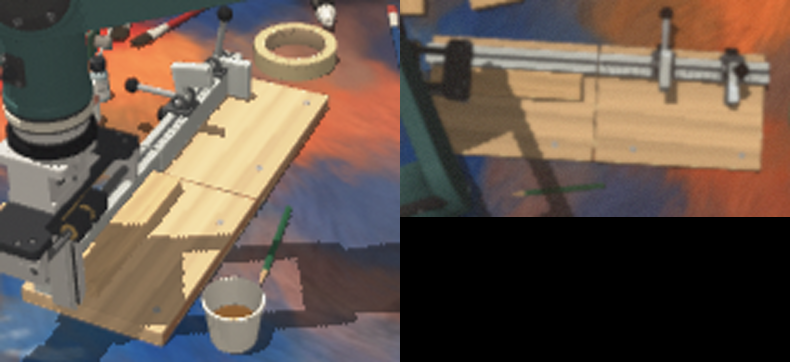

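The batten lies flat against the fence, with its end at top-crop (582,85). Now I push the tail along the fence.

```bash
python3 -m creep '[[[0,0,0.004,0.003,0],[0,0,0.004,0,0],[0,0,0.005,0,0],[0,0,0.008,0,0],[0,0,0.01,0,0],[0,0,0.01,0,0],[0,0,0.01,0,0],[0,0,0.01,0,0],[0,0,0.01,0,0],[0,0,0.01,0,0],[0,0,0.01,0,0],[0,0,0.01,0,0],[0,0,0.01,0,0],[0,0,0.01,0,0],[0,0,0.01,0,0],[0,0,0.01,0,0],[0,0,0.01,0,0],[0,0,0.008,0,0],[0,0,0.006,0,0],[0,0,0,0,0]]]' && python3 w.py;  python3 -m creep '[[[0,0,0.004,0,0],[0,0,0.004,0,0],[0,0,0.004,0,0],[0,0,0,0,0],[0,0,0,0,0]]]' && python3 w.py
```

```text
time: 13.08
tool_pos: [0.5792, 0.181, 0.0243]
ee_rot: [3.141, 0.0, -0.036]
wrist_force: [0.3, -0.8, -0.1]
width: 0.0003
finger_force: 0.0
t 13.08 board xy mm -2.2 58.7 z 24.3 yaw err -0.0008 F [ 0.3 -0.8 -0.1] w 0.0003
time: 13.5
tool_pos: [0.5789, 0.1704, 0.0244]
ee_rot: [3.141, 0.0, -0.034]
wrist_force: [-0.6, 0.2, -0.1]
width: 0.0
finger_force: 0.0
t 13.5 board xy mm -2.2 48.1 z 24.4 yaw err 0.0004 F [-0.6  0.2 -0.1] w 0.0
```

```bash
python3 -m creep '[[[0,0,0.003,0,0],[0,0,0.003,0,0],[0,0,0.003,0,0],[0,0,0,0,0],[0,0,0,0,0]]]' && python3 w.py;  python3 -m creep '[[[0,0,0.002,0,0],[0,0,0.002,0,0],[0,0,0,0,0],[0,0,0,0,0]]]' && python3 w.py; python3 - <<'E'
from bench import *
import cv2
a=snapshot("side")["color"][165:310,240:400];b=snapshot("top")["color"][145:245,215:395]
a=cv2.resize(a,None,fx=2.5,fy=2.5,interpolation=2);b=cv2.resize(b,(390,217),interpolation=2)
b=cv2.copyMakeBorder(b,0,a.shape[0]-217,0,0,0)
cv2.imwrite("pics/a5.png",cv2.hconcat([a,b]))
E
```

```text
time: 13.92
tool_pos: [0.5786, 0.1613, 0.0244]
ee_rot: [3.141, -0.0, -0.034]
wrist_force: [0.2, 0.3, 0.3]
width: 0.0006
finger_force: 0.0
t 13.92 board xy mm -2.2 39.0 z 24.4 yaw err 0.0003 F [0.2 0.3 0.3] w 0.0006
time: 14.25
tool_pos: [0.5785, 0.1574, 0.0244]
ee_rot: [3.141, -0.0, -0.034]
wrist_force: [-0.2, -0.2, 0.9]
width: 0.0006
finger_force: 0.0
t 14.25 board xy mm -2.2 35.1 z 24.4 yaw err 0.0004 F [-0.2 -0.2  0.9] w 0.0006
```

View pics/a5.png

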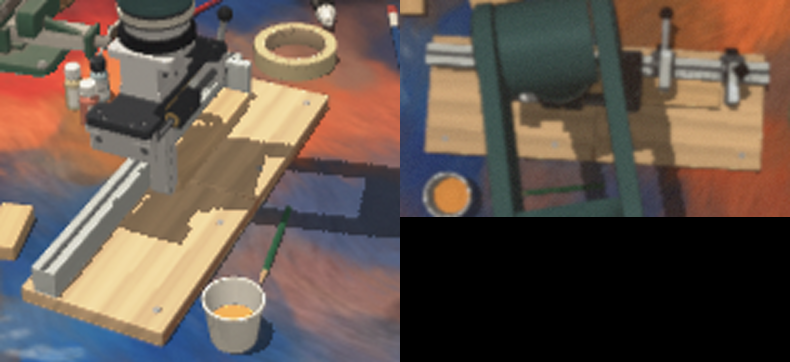

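The batten end is at about (720,105) and the blade at about (727), so a few mm of gap remain. I continue slowly until there is contact force.

```bash
for i in 1 2 3; do :; done; python3 -m creep '[[[0,0,0.002,0,0],[0,0,0.002,0,0],[0,0,0,0,0],[0,0,0,0,0]]]' && python3 w.py;  python3 -m creep '[[[0,0,0.001,0,0],[0,0,0.001,0,0],[0,0,0,0,0],[0,0,0,0,0]]]' && python3 w.py;python3 -m creep '[[[0,0,0.001,0,0],[0,0,0.001,0,0],[0,0,0,0,0],[0,0,0,0,0]]]' && python3 w.py
```

```text
time: 14.68
tool_pos: [0.5783, 0.1534, 0.0245]
ee_rot: [3.141, -0.0, -0.034]
wrist_force: [0.5, -0.3, -0.2]
width: 0.0008
finger_force: 0.0
t 14.68 board xy mm -2.2 31.0 z 24.5 yaw err 0.0004 F [ 0.5 -0.3 -0.2] w 0.0008
time: 15.02
tool_pos: [0.5783, 0.1515, 0.0245]
ee_rot: [3.141, -0.0, -0.034]
wrist_force: [0.1, -0.7, -0.6]
width: 0.0002
finger_force: 0.0
t 15.02 board xy mm -2.2 29.1 z 24.5 yaw err 0.0005 F [ 0.1 -0.7 -0.6] w 0.0002
time: 15.35
tool_pos: [0.5783, 0.1513, 0.0246]
ee_rot: [-3.139, -0.001, -0.034]
wrist_force: [0.3, 6.0, -0.1]
width: 0.0004
finger_force: 2.6
t 15.35 board xy mm -2.1 28.9 z 24.6 yaw err 0.0009 F [ 0.3  6.  -0.1] w 0.0004
```

```bash
python3 -m creep '[[[0,0,-0.005,0,0],[0,0,-0.015,0,0],[0,0,0,-0.03,0],[0,0,0,-0.035,0],[0,0,0,-0.035,0],[0,0,0,-0.035,0],[0,-0.02,-0.03,0,0],[0,-0.02,-0.03,0,0],[0,-0.02,-0.03,0,0],[0,-0.02,-0.03,0,0],[0,-0.02,-0.03,0,0],[0,-0.02,-0.03,0,0],[0,0,-0.03,0,0],[0,0,0,0,0],[0,0,0,0,0]]]' && python3 w.py; python3 - <<'E'
from bench import *
import cv2
a=snapshot("side")["color"];b=snapshot("top")["color"]
cv2.imwrite("pics/s6.png",a);cv2.imwrite("pics/t6.png",b)
a=cv2.resize(a[175:275,290:380],None,fx=6,fy=6,interpolation=2)[:,:390*2]
b=cv2.resize(b[155:235,265:395],None,fx=6,fy=6,interpolation=2)
cv2.imwrite("pics/s6z.png",a);cv2.imwrite("pics/t6z.png",b)
E
```

```text
time: 16.6
tool_pos: [0.4653, 0.3851, 0.159]
ee_rot: [3.14, -0.0, -0.031]
wrist_force: [0.2, -0.8, 1.1]
width: 0.0004
finger_force: 0.0
t 16.6 board xy mm -123.2 258.7 z 159.0 yaw err 0.0037 F [ 0.2 -0.8  1.1] w 0.0004
```

View pics/t6z.png

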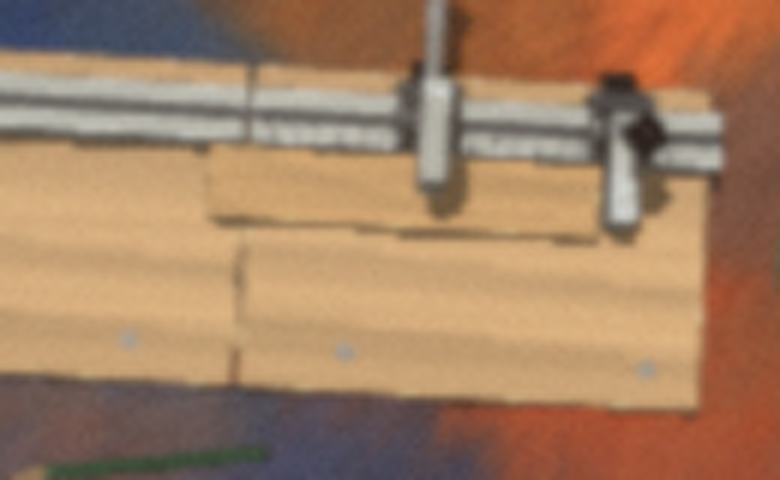

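View pics/s6z.png

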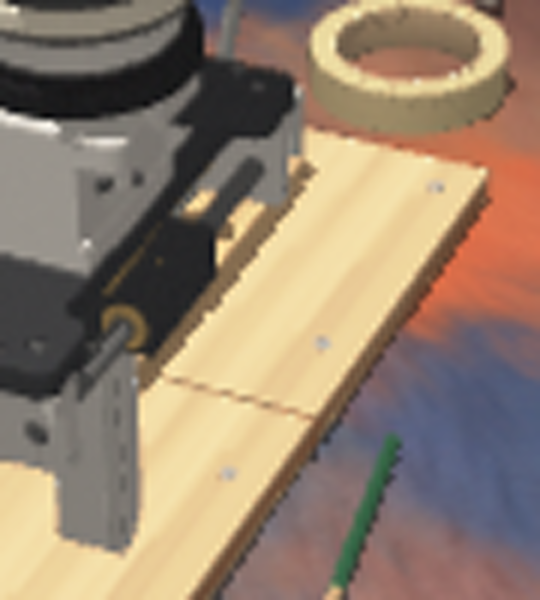

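The batten lies along the fence from (212,215) to about (600,237), up to the blade at (610-640). The gripper hides it in the side view. I check the corners numerically.

```bash
python3 - <<'E'
from h import *
b=(0.5794,0.1223,-0.0348)
for L in [(-14,18,36),(-14,-162,36),(-14,-162,18),(-16,18,36),(-14,-162,58),(20,18,36)]:
    q=proj("top",T(b,L))[0];print(L,((q-[265,155]+.5)*6-.5).round(1))
E
```

```text
(-14, 18, 36) [204.8 216.5]
(-14, -162, 36) [598.  238.2]
(-14, -162, 18) [592.7 241.7]
(-16, 18, 36) [204.6 220.9]
(-14, -162, 58) [604.7 233.7]
(20, 18, 36) [209.1 142.7]
```

Corners agree with a flush batten to about 1 mm. For certainty I press it to the fence once more with open fingers.

```bash
python3 -m creep '[[[0.094,0.007,0.03,0,0],[0.094,0.007,0.03,0,0],[0.094,0.007,0.03,0,0],[0.094,0.007,0.03,0,0],[0.094,0.007,0.03,0,0],[0.094,0.007,0.03,0,0],[0.094,0.007,0.03,0,0],[0.094,0.007,0.03,0,0],[0.094,0.007,0.03,0,0],[0.094,0,0.026,0,0],[0.094,0,0,0,0],[0.094,0,0,0.033,0],[0.094,0,0,0.033,0],[0.094,0,0,0.033,0],[0.094,0,0,0.032,0],[0.094,0,0,0,0],[0.094,0,0,0,0],[0.094,0,0,0,0]]]' && python3 w.py
```

```text
time: 18.3
tool_pos: [0.5203, 0.0857, 0.0304]
ee_rot: [-3.141, -0.003, -0.035]
wrist_force: [-0.2, -0.4, 0.7]
width: 0.094
finger_force: 0.0
t 18.3 board xy mm -57.8 -38.7 z 30.4 yaw err 0.0001 F [-0.2 -0.4  0.7] w 0.094
```

```bash
python3 -m creep '[[[0.094,0.008,0,0.002,0],[0.094,0.008,0,0.001,0],[0.094,0.007,0,0,0],[0.094,0.006,0,0,0],[0.094,0.003,0,0,0],[0.094,0.002,0,0,0],[0.094,0,0,0,0],[0.094,0,0,0,0]]]' && python3 w.py;python3 -m creep '[[[0.094,0.001,0,0,0],[0.094,0.001,0,0,0],[0.094,0,0,0,0],[0.094,0,0,0,0]]]' && python3 w.py
```

```text
time: 18.97
tool_pos: [0.5528, 0.0845, 0.0253]
ee_rot: [3.141, 0.001, -0.034]
wrist_force: [0.2, -0.1, -0.3]
width: 0.0938
finger_force: 0.0
t 18.97 board xy mm -25.3 -38.7 z 25.3 yaw err 0.0006 F [ 0.2 -0.1 -0.3] w 0.0938
time: 19.3
tool_pos: [0.5544, 0.0845, 0.0253]
ee_rot: [3.142, 0.001, -0.034]
wrist_force: [-0.7, -0.4, -0.1]
width: 0.0937
finger_force: 0.7
t 19.3 board xy mm -23.7 -38.7 z 25.3 yaw err 0.0006 F [-0.7 -0.4 -0.1] w 0.0937
```

```bash
python3 -m creep '[[[0.094,0.001,0,0,0],[0.094,0.001,0,0,0],[0.094,0,0,0,0],[0.094,0,0,0,0]]]' && python3 w.py; python3 -m creep '[[[0.094,-0.005,0,0,0],[0.094,-0.015,0,0,0],[0.094,-0.02,0,0,0],[0.094,-0.02,0,-0.03,0],[0.094,-0.02,0,-0.035,0],[0.094,-0.03,0,-0.035,0],[0.094,-0.03,0,-0.03,0],[0.094,-0.03,-0.02,-0.03,0],[0.094,-0.03,-0.02,0,0],[0.094,-0.03,-0.02,0,0],[0.094,0,0,0,0],[0.094,0,0,0,0]]]' && python3 w.py; python3 - <<'E'
from bench import *
import cv2
a=snapshot("side")["color"];b=snapshot("top")["color"]
a=cv2.resize(a[165:310,240:400],None,fx=2.5,fy=2.5,interpolation=2)
b=cv2.resize(b[145:245,215:395],(390,217),interpolation=2)
b=cv2.copyMakeBorder(b,0,a.shape[0]-217,0,0,0)
cv2.imwrite("pics/a7.png",cv2.hconcat([a,b]))
E
```

```text
time: 19.63
tool_pos: [0.5545, 0.0845, 0.0253]
ee_rot: [3.141, 0.006, -0.035]
wrist_force: [-7.2, 0.2, 4.4]
width: 0.0938
finger_force: 3.5
t 19.63 board xy mm -23.5 -38.7 z 25.3 yaw err -0.0 F [-7.2  0.2  4.4] w 0.0938
time: 20.63
tool_pos: [0.3356, 0.1505, 0.1789]
ee_rot: [-3.141, -0.004, -0.031]
wrist_force: [0.7, -0.4, 0.3]
width: 0.0939
finger_force: 0.0
t 20.63 board xy mm -244.6 19.7 z 178.9 yaw err 0.0039 F [ 0.7 -0.4  0.3] w 0.0939
```

View pics/a7.png

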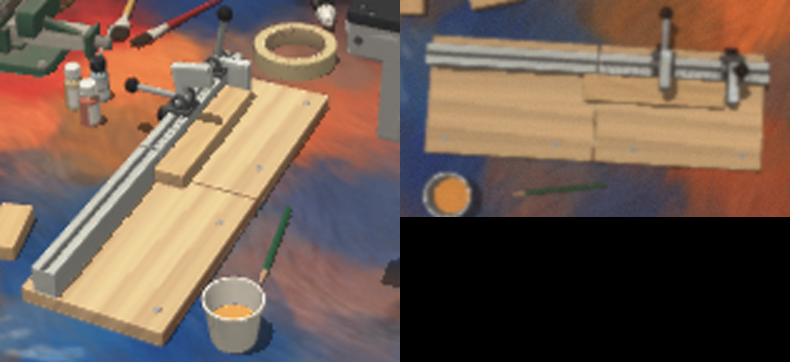

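The picture shows the batten flat on the fence with its end at the lowered far stop. The short stop is folded, and the cup and pencil have not moved.

```bash
python3 -c "
from bench import *
print(close_job())"
```

```text
the job is handed in; nothing more can be done
None
```

The job is handed in at about 21 s: the near stop is folded back, the far stop is down, and the batten is flat against the fence with its end at the far stop (about 1 mm by camera).

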